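Find and press the concealed catch of the mate chest

TASK

A push plate is hidden in the inset panel on top of the low pine chest, set almost flush, and it may lie anywhere along the panel's length: feel across the panel with the fingertips to find it, press it fully down so that the hidden tray in the chest's front comes all the way out, and then take the hand away. Only touch and press: leave the gourd in its holder, the bowl, the bombilla and everything else standing where they are.

Things in the scene. Friction and masses are not known exactly. Their poses are not given: they have to be found in the camera images.
- chest: Low fixed pine chest, 220 (x) x 440 (y) x 64 mm high, standing on the flap. Origin: centre of its underside; z up, y along its length, -x is its front (with the tray). In its top is an opening 72 mm (x) by 190 mm (y), centred, and in it lies a rigid flat panel, 4 mm below the chest's top face (60 mm above the flap). Borders round the opening: 74 mm wide at front and rear, 125 mm at the ends.
- panel_mid (a point): Point at the middle of the opening, at the height of the panel's surface; axes as the chest's (y along the panel). The push plate's centre lies on the panel's long centre line (x = 0 here), at an unknown y between -60 and +60 mm.
- catch (a joint): How far the push plate is pressed down: 0 m untouched, 0.008 fully down. The plate is pale wood like the chest, 56 mm (x) by 46 mm (y), in a 59 x 49 mm hole in the slightly different plywood panel, its top 2 mm below the panel's surface when untouched (10 mm below when fully down). It yields at about 3.5 N (no spring: it stays where it is pushed to), whereas the panel around it is rigid.
- tray (a joint): How far the small wooden tray has come out of the chest's front (-x side, front face 155 x 42 mm): 0 m shut, 0.024 fully out. It has no grip; a linkage drives it out three times as far as the plate goes down, and it stays out.
- holder: Bystander, loose: mate gourd in a rubberwood holder, 80 mm across, 67 mm high, on one end border of the chest, about 172 mm from the panel's middle. Origin at centre of underside.
- bowl: Bystander, loose: glass bowl 86 mm across, 40 mm high, on the other end border of the chest (which end varies). Origin at centre of underside.
- bombilla: Bystander, loose: steel bombilla 185 mm long, 18 mm wide, 9 mm high, lying along y on the chest's rear border, about 76 mm behind the panel's centre line. Origin at its middle, on its underside.
- yerbera: Bystander, loose: green plastic yerbera with clip-on lid, 106 x 106 x 154 mm, on the flap beyond the chest. Origin at centre of underside.
- jar: Bystander, loose: amber glass jar, 72 mm across, 110 mm high, on the flap beyond the chest. Origin at centre of underside.
- flask: Bystander, loose: steel vacuum flask, 84 mm across, 240 mm high, on the flap to the robot's left. Origin at centre of underside.
- mug: Bystander, loose: blue mug, 80 mm across, 90 mm high, on the flap to the robot's right. Origin at centre of underside.

How it is judged (in metres and radians):
At the end, for the whole second after the job is handed in: The push plate is down by more than 6.8 of its 8 mm and the tray is out by more than 20 of its 24 mm; every bystander is at rest within 20 mm of where it stood (value of joint catch above 0.0068 m and value of joint tray above 0.02 m and distance of each of holder, bowl, bombilla, yerbera, jar, flask, mug from where it was at the start of the episode below 0.02 m and linear speed of each of holder, bowl, bombilla, yerbera, jar, flask, mug below 0.03 m/s); the robot touches nothing.
It fails at once if a bystander is lifted, carried or pushed more than 20 mm (distance of any of holder, bowl, bombilla, yerbera, jar, flask, mug from where it was at the start of the episode above 0.02 m).
It also fails if it takes over 45 s, if anything falls off the work surface, if the arm or the gripper's body presses on something with over 40 N, if the wrist force passes 120 N, or if a joint passes its speed limit or range.

ROBOT

A 6-joint arm with a two-finger parallel gripper is mounted at the origin on the work surface. World frame = base frame: x ahead of the robot, y to its left, z up, the work surface at z = 0. Lengths are in m, angles in degrees, forces in N, time in s.
With the tool pointing down it reaches from about 0.375 to 0.9 m from the base axis. Payload 3.1 kg.
Tool frame: the origin (TCP) lies at the centre of the arm's flange, where the gripper is bolted on; the fingertips stand 182 mm ahead of it and the grasp point (between the pads) lies bot.grip_point_offset ahead of it (bot.grip_point_offset is the distance from the TCP to the grasp point, in m); x points along the fingers, z is the direction in which the jaws open and shut, and the axes are right-handed (so a half turn about x gives the same grasp; the last joint's range is limited). The gripper opens to 87 mm and grips with 3 to 60 N. Pads are 19 mm wide; open, the fingers measure 117 mm over their backs; the gripper's body (75 mm by 190 mm) begins 51 mm behind the grasp point.
Start: joints at [-86.832, 30.224, 82.088, -0, 67.689, -10.227], TCP at [0.145, -0.608, 0.405] pointing down, gripper open.
Joint ranges: [-176.69, 176.69], [-43.24, 126.21], [12.49, 139.97], [-82, 262], [0, 151.66], [-163.58, 163.58]. Speed limits (degrees/s): [159.86, 159.86, 180, 180, 180, 180].

INTERFACE

Orientations are given as a 3x3 rotation matrix whose columns are the frame's x, y, z axes.
In Python, from rig import bot gives the robot as it stands.
- The arm moves only by the tool step_arm, never from a script. Its argument "motion" is a list that holds one entry, the list of rows, each a list of 7 numbers: the turn, a rotation vector about the world's x, y, z in degrees, then the shift along the world's x, y, z in mm, then the finger opening in mm, from 0 to 87. A call has 1 to 12 rows; each row is the pose to reach, as a shift and turn from the pose commanded when the call began; what a row does not reach only later rows make up. A row lasts 1/12 s, in which the tool goes at most 41.7 mm and 7.16 degrees, less where a joint would pass 70% of its speed; a pose out of reach is approached as far as the arm can. A call with a gripper value outside its range is refused whole. The fingers move at their own pace and stop on an object; the grip force is fixed at half the most. Time passes only in rows, so rows that repeat a pose let the fingers close. It gives the time, the measured TCP pose, the force and the opening at its end, in the units of the state.
- bot.read_state(): the state, without advancing time (a new reading comes with each control period).
- bot.capture(name): name is "scene" or "side" or "wrist"; returns a dict with "frame" (480x640x3 uint8, red, green, blue), "range_z" (480x640 float32, m along the optical axis (not along the pixel's ray), 0 where there is no reading), "fx", "fy", "cx", "cy" (pixels), "cam_to_world" (4x4, takes a point from camera to world coordinates). Camera axes: x right, y down, z forward; pixel columns grow to the right and rows downward; lengths in m; the calibration is good to about 2 mm. The wrist camera is an equidistant fisheye: a pixel r from the principal point sees the ray r / f radians off the axis. A picture is of the moment at which its call begins.
- bot.hand_in(): hands the job in, once; it reports no verdict.
The state is a dict: "time_s": time; "joint_positions": joint angles; "qvel": joint speeds; "tau": joint torques, N m; "position": TCP position; "tcp_rot": TCP orientation; "force": force on the tool from outside, world axes, zero at the start; "moment": the same for the moment, N m; "opening": opening from 0.0 (shut) to 1.0 (fully open).
Only numpy, scipy, OpenCV 4.12 (cv2) and the standard library are available. Lean on these libraries where they do the work, as an engineer would, in place of code of your own. Each camera call takes 0.05 s, during which the arm holds its last target.

## Working session

There is one attempt and no reset: what is moved stays moved. The work goes in short steps, Python scripts to look and compute and a tool call to move; the robot and the scene stay as the last step left them, time stands still between calls to the robot, and variables do not carry over. Pictures are saved under pics/ and viewed, and the job is handed in when it is done.

Besides the shell and the picture viewer there is one more tool, called after "Request:" as name([rows], argument=value, ...), one row to a line, values as JSON. step_arm: Moves the arm, as the interface text tells. Its arguments: {"type":"object","properties":{"motion":{"type":"array"}},"required":["motion"]}

```bash
mkdir -p pics
python3 - <<'E'
from rig import bot
import cv2,pickle
s=bot.read_state();print(s,bot.grip_point_offset)
for n in("scene","side","wrist"):
    c=bot.capture(n);pickle.dump(c,open(f"pics/{n}0.pkl","wb"));cv2.imwrite(f"pics/{n}0.png",c["frame"][:,:,::-1]);print(n,c["fx"],c["cx"],c["cy"],c["cam_to_world"].round(3).tolist())
E
```

```text
{'time_s': 0.0, 'joint_positions': array([-8.68303880e+01,  3.02776494e+01,  8.21558242e+01, -3.62848545e-04,
        6.76865026e+01, -1.02280548e+01]), 'qvel': array([0.02085176, 0.04060018, 0.02864109, 0.07320402, 0.08931335,
       0.08620478]), 'tau': array([ 3.84387668e-04, -4.40041709e+01, -1.76592904e+01,  6.32240810e-02,
        5.81669784e-02, -1.59213896e-04]), 'position': array([ 0.14481864, -0.60764398,  0.40378844]), 'tcp_rot': array([[-1.21629923e-04,  9.72784778e-01,  2.31710510e-01],
       [ 2.09045176e-03,  2.31710252e-01, -9.72782601e-01],
       [-9.99997808e-01,  3.66060170e-04, -2.06174255e-03]]), 'force': array([ 0.18771214,  0.09147691, -0.70557312]), 'moment': array([ 0.01527197, -0.00224705, -0.04737486]), 'opening': 1.0019956444918068} 0.1635
scene 494.5239614456828 320.96420873702465 238.14172687416755 [[0.677, 0.493, -0.547, 1.41], [0.736, -0.447, 0.508, -0.73], [0.007, -0.747, -0.665, 1.002], [0.0, 0.0, 0.0, 1.0]]
side 526.7785751332309 315.21693842304956 241.0293938608838 [[-0.784, -0.472, 0.403, 0.102], [-0.621, 0.601, -0.504, 0.625], [-0.004, -0.645, -0.764, 1.02], [0.0, 0.0, 0.0, 1.0]]
wrist 371.64829954431775 323.3430940480524 240.50086905576464 [[0.231, -0.928, -0.292, 0.225], [-0.973, -0.221, -0.067, -0.588], [-0.002, 0.3, -0.954, 0.384], [0.0, 0.0, 0.0, 1.0]]
```

View pics/scene0.png

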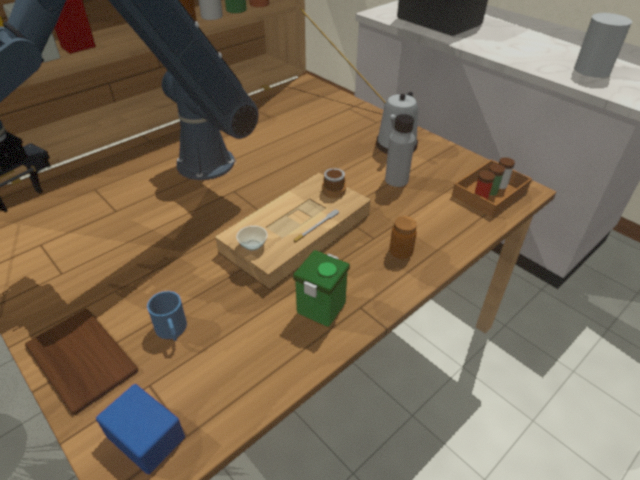

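View pics/side0.png

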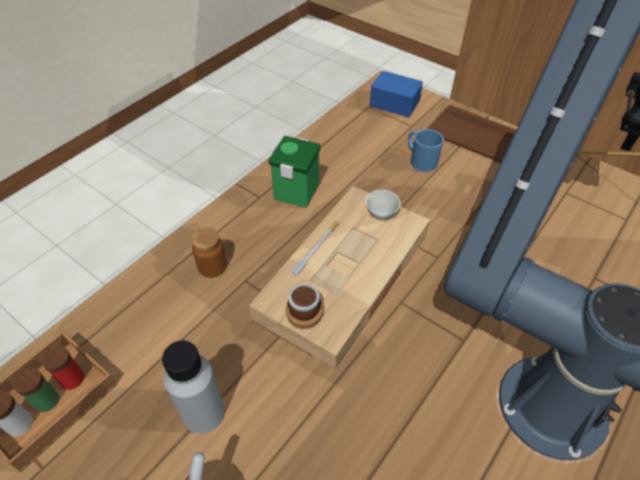

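View pics/wrist0.png

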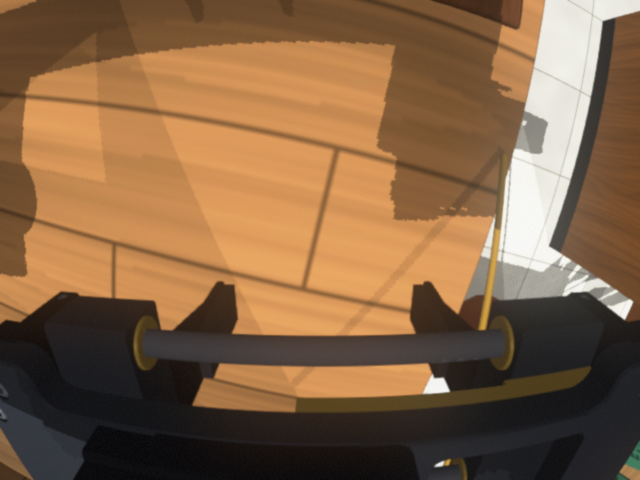

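The chest stands in the middle of both fixed views. In the side view the panel runs from about (370,232) to (318,290), with a paler patch near (345,262). The bowl is at the -y end and the holder at the +y end. I'll enlarge this area.

Run:
```python
import cv2,pickle
for n,(x0,x1,y0,y1) in dict(scene=(205,385,160,290),side=(240,440,180,370)).items():
    c=pickle.load(open(f"pics/{n}0.pkl","rb"));im=c["frame"][y0:y1,x0:x1,::-1]
    cv2.imwrite(f"pics/{n}0z.png",cv2.resize(im,None,fx=3,fy=3,interpolation=cv2.INTER_CUBIC))
```

```text
(no output)
```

View pics/scene0z.png

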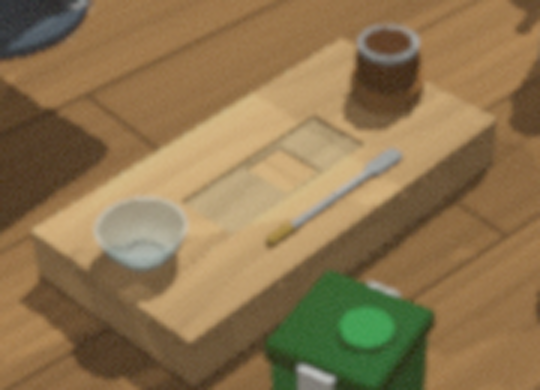

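View pics/side0z.png

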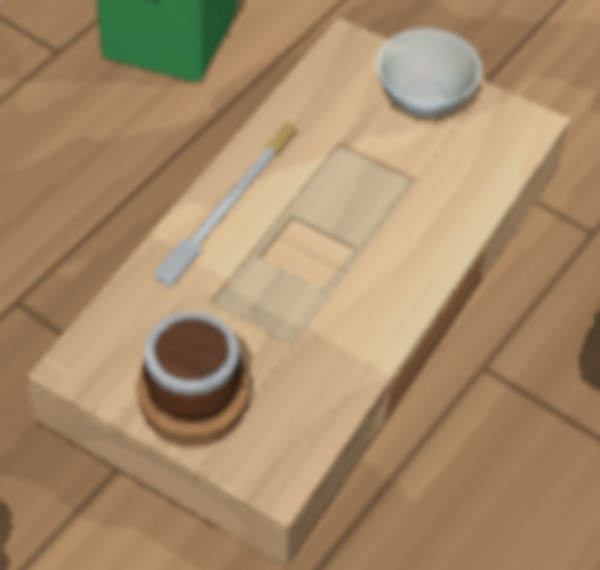

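The plate shows as a pinkish patch. It is at zoom (285,165) in the scene view and (310,252) in the side view. The opening's corners in side zoom are (343,145), (412,182), (292,340) and (213,298). Next I'll measure by ray casting, with depth for height.

```bash
cat > h.py <<'E'
import numpy as np,pickle
def ray(c,u,v):
    d=np.array([(u-c["cx"])/c["fx"],(v-c["cy"])/c["fy"],1.]);T=c["cam_to_world"]
    return T[:3,3],T[:3,:3]@d
def onz(c,u,v,z):
    o,d=ray(c,u,v);return o+d*(z-o[2])/d[2]
def dep(c,u,v):
    o,d=ray(c,u,v);r=c["range_z"][int(round(v))-1:int(round(v))+2,int(round(u))-1:int(round(u))+2];return o+d*np.median(r)
E
python3 - <<'E'
from h import *
si=pickle.load(open("pics/side0.pkl","rb"));sc=pickle.load(open("pics/scene0.pkl","rb"))
P={"side":(si,240,180,dict(chA=(343,20),chB=(568,122),chC=(288,530),chD=(30,378),oA=(343,145),oB=(412,182),oC=(292,340),oD=(213,298),p1=(298,218),p2=(360,248),p3=(325,286),p4=(262,256),top=(450,250),pan=(345,195),plate=(310,252),flap=(480,450),holder=(193,400),bowl=(429,105))),
"scene":(sc,205,160,dict(chA=(190,342),chB=(35,232),chC=(343,40),chD=(495,120),oA=(235,230),oB=(183,200),oC=(317,117),oD=(362,143),p1=(288,193),p2=(250,167),p3=(283,150),p4=(322,173),top=(220,150),pan=(320,140),plate=(285,168),flap=(60,330)))}
for n,(c,x,y,d) in P.items():
    for k,(u,v) in d.items():
        u=u/3+x;v=v/3+y
        print(n,k,"onz.064",onz(c,u,v,.064).round(4)[:2],"depth",dep(c,u,v).round(4))
E
```

```text
side chA onz.064 [ 0.6412 -0.2127] depth [ 0.6405 -0.2115  0.0653]
side chB onz.064 [ 0.4269 -0.229 ] depth [ 0.4279 -0.2317  0.061 ]
side chC onz.064 [0.3853 0.2071] depth [0.3881 0.2031 0.0547]
side chD onz.064 [0.6031 0.2254] depth [0.6033 0.2252 0.0635]
side oA onz.064 [ 0.5568 -0.095 ] depth [ 0.5565 -0.0946  0.0645]
side oB onz.064 [ 0.491  -0.0969] depth [ 0.4921 -0.0989  0.0614]
side oC onz.064 [0.4751 0.0828] depth [0.4766 0.0806 0.0601]
side oD onz.064 [0.5441 0.089 ] depth [0.5457 0.087  0.0605]
side p1 onz.064 [ 0.5401 -0.0117] depth [ 0.5415 -0.0138  0.0608]
side p2 onz.064 [ 0.4852 -0.0174] depth [ 0.4858 -0.0185  0.0624]
side p3 onz.064 [0.485  0.0283] depth [0.488  0.0236 0.0564]
side p4 onz.064 [0.5394 0.0351] depth [0.5416 0.0321 0.0592]
side top onz.064 [ 0.4301 -0.0583] depth [ 0.4302 -0.0587  0.0635]
side pan onz.064 [ 0.5249 -0.0532] depth [ 0.5264 -0.0556  0.0607]
side plate onz.064 [0.5129 0.0094] depth [0.5149 0.0064 0.0595]
side flap onz.064 [0.3177 0.0759] depth [0.332  0.0394 0.0005]
side holder onz.064 [0.4995 0.1674] depth [0.4768 0.1936 0.1187]
side bow
[... 412 characters left out ...]
.4943 -0.0988] depth [ 0.4914 -0.0967  0.061 ]
scene oC onz.064 [0.4822 0.0868] depth [0.4812 0.0878 0.0629]
scene oD onz.064 [0.5457 0.0918] depth [0.5454 0.0921 0.0636]
scene p1 onz.064 [ 0.555 -0.016] depth [ 0.5501 -0.012   0.0587]
scene p2 onz.064 [ 0.4989 -0.0178] depth [ 0.4927 -0.0129  0.0576]
scene p3 onz.064 [0.5004 0.0245] depth [0.4955 0.0285 0.059 ]
scene p4 onz.064 [0.5543 0.0293] depth [0.5527 0.0307 0.0622]
scene top onz.064 [ 0.4575 -0.0229] depth [ 0.4561 -0.0218  0.0626]
scene pan onz.064 [0.5133 0.0633] depth [0.511  0.0653 0.0617]
scene plate onz.064 [0.5236 0.0071] depth [0.5157 0.0137 0.0556]
scene flap onz.064 [ 0.5619 -0.2885] depth [ 5.036e-01 -2.581e-01 -5.000e-04]
```

Both views agree. The panel's middle is about (0.519, -0.003), the chest's yaw about 5.4°, and the plate's centre about (0.518, 0.007), or local y ≈ +10 mm. The heights check out at about 0.064, 0.060 and 0.058. I'll move over with closed fingers.

Request:
step_arm([
  [[0, 0, -2, 19, 31, 0, 0], [0, 0, -4, 37, 62, 0, 0], [0, 0, -6, 56, 92, 0, 0], [0, 0, -8, 75, 123, 0, 0], [0, 0, -8, 93, 154, 0, 0], [0, 0, -8, 112, 185, 0, 0], [0, 0, -8, 131, 215, 0, 0], [0, 0, -8, 149, 246, 0, 0], [0, 0, -8, 168, 277, 0, 0], [0, 0, -8, 187, 308, 0, 0], [0, 0, -8, 205, 338, 0, 0], [0, 0, -8, 224, 369, 0, 0]],
])

```text
time_s: 1.15
position: [0.3693, -0.2374, 0.4047]
tcp_rot: [[-0.0, 0.996, 0.094], [0.0, 0.094, -0.996], [-1.0, -0.0, -0.0]]
force: [0.6, -0.6, 0.2]
opening: 0.171
```

Request:
step_arm([
  [[0, 0, 0, 19, 31, 0, 0], [0, 0, 0, 37, 62, 0, 0], [0, 0, 0, 56, 92, 0, 0], [0, 0, 0, 75, 123, 0, 0], [0, 0, 0, 93, 154, 0, 0], [0, 0, 0, 112, 185, 0, 0], [0, 0, 0, 131, 215, 0, 0], [0, 0, 0, 149, 246, -30, 0], [0, 0, 0, 149, 246, -60, 0], [0, 0, 0, 149, 246, -90, 0], [0, 0, 0, 149, 246, -110, 0], [0, 0, 0, 149, 246, -110, 0]],
])

```text
time_s: 2.15
position: [0.5162, 0.0078, 0.2908]
tcp_rot: [[-0.009, 0.995, 0.095], [0.002, 0.095, -0.995], [-1.0, -0.009, -0.003]]
force: [0.1, 0.1, -0.3]
opening: 0.004
```

Run:
```python
from rig import bot
import cv2,pickle
print(bot.read_state()["position"])
c=bot.capture("wrist");pickle.dump(c,open("pics/w1.pkl","wb"));cv2.imwrite("pics/w1.png",c["frame"][:,:,::-1])
c=bot.capture("side");cv2.imwrite("pics/s1.png",cv2.resize(c["frame"][150:390,200:460,::-1],None,fx=2.4,fy=2.4))
```

```text
[0.51621943 0.00776895 0.29078188]
```

View pics/w1.png

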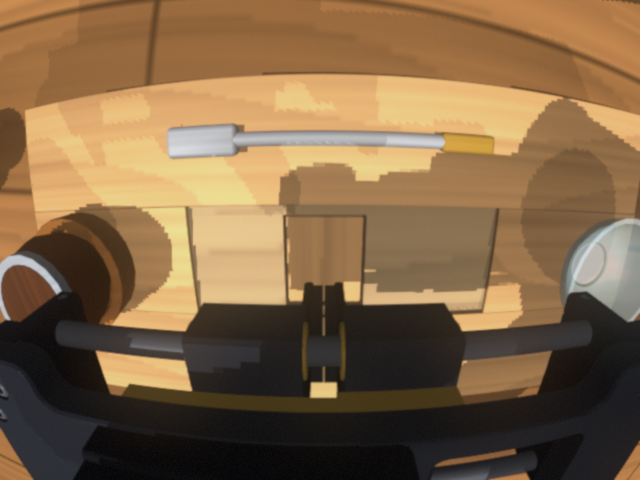

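View pics/s1.png

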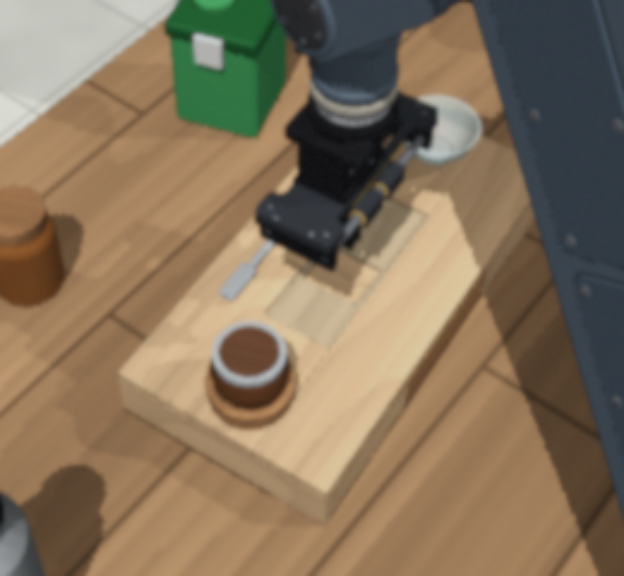

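In the wrist view the pale plate spans columns 287–365, with the fingers at column 323, so the tip is centred over it. The holder and bowl clear the gripper body by about 25 mm. I'll go down to just above the panel, then feel.

Request:
step_arm([
  [[0, 0, 0, 1, 0, -20, 0], [0, 0, 0, 1, 0, -35, 0], [0, 0, 0, 1, 0, -44, 0], [0, 0, 0, 1, 0, -46, 0], [0, 0, 0, 1, 0, -46, 0], [0, 0, 0, 1, 0, -46, 0]],
])

```text
time_s: 2.75
position: [0.5193, 0.0068, 0.2498]
tcp_rot: [[0.002, 0.996, 0.094], [-0.0, 0.094, -0.996], [-1.0, 0.002, 0.001]]
force: [0.2, 0.7, 0.4]
opening: 0.006
```

Request:
step_arm([
  [[0, 0, 0, 0, 0, -1, 0], [0, 0, 0, 0, 0, -2, 0], [0, 0, 0, 0, 0, -3, 0], [0, 0, 0, 0, 0, -4, 0], [0, 0, 0, 0, 0, -5, 0], [0, 0, 0, 0, 0, -5, 0]],
])

```text
time_s: 3.25
position: [0.5187, 0.0071, 0.2436]
tcp_rot: [[-0.0, 0.996, 0.094], [0.0, 0.094, -0.996], [-1.0, -0.0, -0.0]]
force: [0.8, -0.6, -0.2]
opening: 0.006
```

Request:
step_arm([
  [[0, 0, 0, 0, 0, -1, 0], [0, 0, 0, 0, 0, -2, 0], [0, 0, 0, 0, 0, -3, 0], [0, 0, 0, 0, 0, -3, 0]],
])

```text
time_s: 3.58
position: [0.5188, 0.007, 0.2406]
tcp_rot: [[-0.0, 0.996, 0.094], [0.0, 0.094, -0.996], [-1.0, -0.0, -0.0]]
force: [-0.2, -0.0, 0.5]
opening: 0.003
```

The tip is at 0.0586, already below the panel's surface without contact, so it is over the hole. I'll press on in small steps.

Request:
step_arm([
  [[0, 0, 0, 0, 0, -1, 0], [0, 0, 0, 0, 0, -2, 0], [0, 0, 0, 0, 0, -3, 0], [0, 0, 0, 0, 0, -3, 0]],
])

```text
time_s: 3.92
position: [0.5188, 0.007, 0.2378]
tcp_rot: [[0.0, 0.996, 0.094], [0.0, 0.094, -0.996], [-1.0, 0.0, -0.0]]
force: [-1.0, -0.0, 1.9]
opening: 0.005
```

Request:
step_arm([
  [[0, 0, 0, 0, 0, -1, 0], [0, 0, 0, 0, 0, -2, 0], [0, 0, 0, 0, 0, -3, 0], [0, 0, 0, 0, 0, -3, 0]],
])

```text
time_s: 4.25
position: [0.5188, 0.007, 0.2346]
tcp_rot: [[-0.0, 0.996, 0.094], [0.0, 0.094, -0.996], [-1.0, -0.0, -0.0]]
force: [-0.5, -0.5, 2.1]
opening: 0.005
```

The plate is yielding at about 2–3 N and has gone down some 5.5 mm. I'll press to the stop.

Request:
step_arm([
  [[0, 0, 0, 0, 0, -1, 0], [0, 0, 0, 0, 0, -2, 0], [0, 0, 0, 0, 0, -3, 0], [0, 0, 0, 0, 0, -3, 0]],
])

```text
time_s: 4.58
position: [0.5188, 0.0071, 0.2325]
tcp_rot: [[0.0, 0.996, 0.094], [-0.0, 0.094, -0.996], [-1.0, 0.0, 0.0]]
force: [-2.1, 0.4, 9.8]
opening: 0.008
```

Request:
step_arm([
  [[0, 0, 0, 0, 0, -1, 0], [0, 0, 0, 0, 0, -1.5, 0], [0, 0, 0, 0, 0, -1.5, 0], [0, 0, 0, 0, 0, -1.5, 0]],
])

```text
time_s: 4.92
position: [0.5187, 0.0071, 0.2324]
tcp_rot: [[0.001, 0.996, 0.094], [-0.0, 0.094, -0.996], [-1.0, 0.001, 0.0]]
force: [-3.7, 0.8, 21.4]
opening: 0.008
```

It is hard against the stop: 21 N with no further travel. I'll go straight up.

Request:
step_arm([
  [[0, 0, 0, 0, 0, 10, 0], [0, 0, 0, 0, 0, 30, 0], [0, 0, 0, 0, 0, 60, 0], [0, 0, 0, 0, 0, 100, 0], [0, 0, 0, 0, 0, 140, 0], [0, 0, 0, 0, 0, 160, 0], [0, 0, 0, 0, -30, 170, 0], [0, 0, 0, -20, -60, 170, 0], [0, 0, 0, -40, -90, 170, 0], [0, 0, 0, -60, -120, 170, 0], [0, 0, 0, -60, -120, 170, 0], [0, 0, 0, -60, -120, 170, 0]],
])

```text
time_s: 5.92
position: [0.4581, -0.1143, 0.4001]
tcp_rot: [[-0.0, 0.996, 0.09], [0.0, 0.09, -0.996], [-1.0, -0.0, -0.0]]
force: [0.5, 0.7, -1.1]
opening: 0.006
```

Run:
```python
from rig import bot
import cv2,pickle
for n,(x0,x1,y0,y1) in dict(scene=(205,385,160,290),side=(240,440,180,370)).items():
    c=bot.capture(n);pickle.dump(c,open(f"pics/{n}2.pkl","wb"))
    cv2.imwrite(f"pics/{n}2z.png",cv2.resize(c["frame"][y0:y1,x0:x1,::-1],None,fx=3,fy=3,interpolation=cv2.INTER_CUBIC))
    cv2.imwrite(f"pics/{n}2.png",c["frame"][:,:,::-1])
print(bot.read_state()["force"])
```

```text
[-0.57149601  0.10548044  0.82699517]
```

View pics/side2z.png

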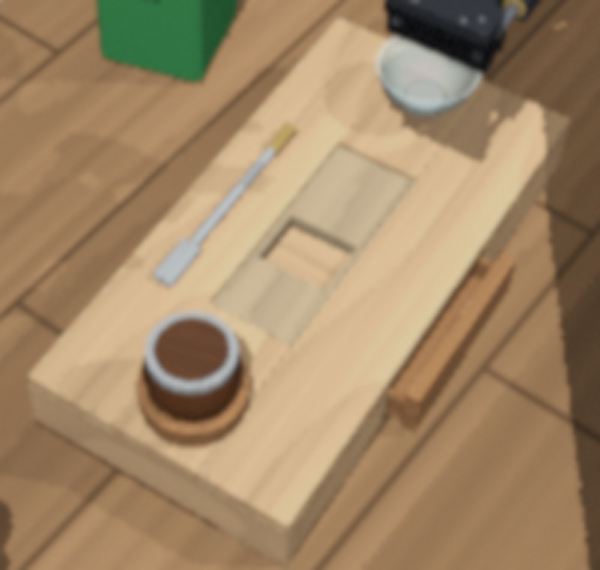

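View pics/scene2.png

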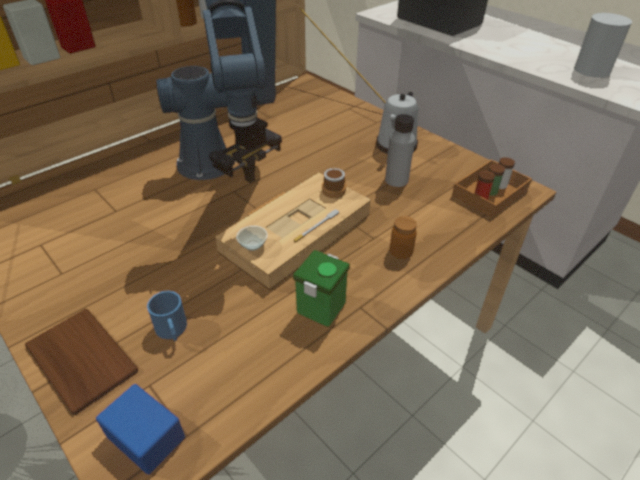

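In the side view the tray stands out of the front, from zoom (400,395) to (510,265). The plate is sunk deep at (305,250), and the bystanders are unmoved. One quick check of the tray's travel by depth.

Run:
```python
from h import *
si=pickle.load(open("pics/side2.pkl","rb"))
n=np.array([.9955,.0945])
B=np.array([.519,-.003])
vv,uu=np.mgrid[255:330,365:415]
pts=np.array([dep(si,u,v) for u,v in zip(uu.ravel(),vv.ravel())])
lx=(pts[:,:2]-B)@n; ly=(pts[:,:2]-B)@np.array([-.0945,.9955])
m=(pts[:,2]>.025)&(pts[:,2]<.055)&(abs(ly)<60e-3)&(lx<-.1)
print(m.sum(),np.percentile(lx[m],[2,10,25,50,90]).round(4))
m=(pts[:,2]>.061)&(lx<-.08)&(abs(ly)<60e-3);print("front edge",np.percentile(lx[m],[1,3,10]).round(4))
d=[dep(si,u/3+240,v/3+180)[2] for u,v in [(305,255),(310,262),(300,250)]];print("plate z",np.round(d,4))
```

```text
355 [-0.1366 -0.1362 -0.1355 -0.1326 -0.1252]
front edge [-0.1118 -0.1114 -0.1095]
plate z [0.0496 0.0497 0.0514]
```

The tray's face is at local x -0.136 and the chest's front edge at about -0.111, so it is out by about 24–25 mm. The plate is at z ≈ 0.050, fully down. Handing in.

```bash
python3 -c "
from rig import bot
print(bot.hand_in())"
```

```text
the job is handed in; nothing more can be done
None
```

The push plate is fully down, the tray is all the way out, and the hand is clear. I handed the job in after about 6 s of the 45 s allowed, and no verdict is reported.

- **Finding the plate:** I located it in both fixed cameras, about 10 mm to the +y side of the panel's middle, instead of sweeping along the panel. Touch confirmed it: the closed fingertips went below the panel's surface before meeting anything, and the plate then gave way at about 2–3 N.
- **Pressing:** It stopped hard, with 21 N on the wrist and no further travel. I then lifted straight up and moved the hand aside.
- **Last checks:** Depth readings put the plate at about 0.050 m, which is its fully-down height. The tray is about 24–25 mm out. The bystanders look unmoved in the pictures, though I did not measure their positions again. The wrist force after retreat was about zero.
- **Disagreement:** The two cameras differed by 5–10 mm on positions, so I used their average. The wrist view showed the fingers centred over the plate along its length. No check failed.

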